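Lay out the tart finishing row

ROBOT

A 6-joint arm with a two-finger parallel gripper is mounted at the origin on the work surface. World frame = base frame: x ahead of the robot, y to its left, z up, the work surface at z = 0. Lengths are in m, angles in rad, forces in N, time in s.
With the tool pointing down it reaches from about 0.35 to 0.975 m from the base axis. Payload 4.9 kg.
Tool frame: the origin (TCP) lies on the front face of the gripper's body, between the roots of the fingers; the fingertips stand ctrl.finger_overhang ahead of it and the grasp point (between the pads) lies 54 mm ahead of it (ctrl.finger_overhang is the distance from the TCP to the fingertips, in m); z points along the fingers, y is the line along which they close (so a half turn about z gives the same grasp; the last joint's range is limited). The gripper opens to 85 mm and grips with 20 to 120 N. Pads are 22 mm wide; open, the fingers measure 114 mm over their backs; the gripper's body (76 mm by 85 mm) begins 54 mm behind the grasp point. The pads swing forward as they close: fully open they stand 13 mm farther back than shut.
Start: joints at [-1.439, 0.053, 1.613, -0, 1.476, -0.119], TCP at [0.155, -0.605, 0.304] pointing down, gripper open.
Joint ranges: [-3.01, 3.01], [-1.01, 2.22], [0.06, 2.58], [-1.02, 4.17], [0.09, 2.62], [-3.14, 3.14]. Speed limits (rad/s): [2.57, 2.57, 3.14, 3.14, 3.14, 3.14].

INTERFACE

Orientations are given as a rotation vector (axis times angle).
In Python, from station import ctrl, vision gives the robot as it stands. The module is installed in compiled form; this text tells all that it offers.
- The arm moves only by the tool drive_tool, never from a script. Its argument "rows" is a list of rows, each a list of 2 entries, a list of its own where there are three numbers: the shift along the tool's x, y, z in m, then the turn about the tool's z in rad. A call has 1 to 10 rows; each row shifts and turns the commanded pose from where the row before left it, along the tool's axes as they then stand; what a row does not reach is not made up. A row lasts 1/10 s, in which the tool goes at most 50 mm and 8.59 degrees, less where a joint would pass 70% of its speed; a pose out of reach is approached as far as the arm can. A call with a gripper value outside its range is refused whole. "jaw" is the closure, from 0 (fully open) to 1 (shut), set as the call begins (left out, the last holds). The fingers move at their own pace and stop on an object; "grip_force" is the grip in N (left out, the last holds). Time passes only in rows, so rows that do not move let the fingers close. It gives the time, the measured TCP pose, the force, the opening and the grip force at its end, in the units of the state.
- ctrl.get_obs(): the state, without advancing time (a new reading comes with each control period).
- vision.get_image(name): name is "scene" or "top" or "wrist"; returns a dict with "image" (480x640x3 uint8, blue, green, red), "vertical_fov" (degrees; the focal length in pixels is half the picture's height over the tangent of half this angle, whatever the lens; pixels are square), "cx", "cy" (the principal point, pixels), "dist_coeffs" ([k1, k2, p1, p2, k3] as OpenCV has them; the pictures are not rectified), "R" (3x3) and "t" (3): a world point X has camera coordinates R X + t. Camera axes: x right, y down, z forward; pixel columns grow to the right and rows downward; lengths in m; the calibration is good to about 2 mm. A picture is of the moment at which its call begins. There is no depth.
- ctrl.finish_job(): hands the job in; it is judged then, once.
The state is a dict: "t": time; "q": joint angles; "dq": joint speeds; "effort": joint torques, N m; "tool_pos": TCP position; "tool_rot": TCP orientation; "contact_force": force on the tool from outside, world axes, zero at the start; "wrist_torque": the same for the moment, N m; "opening": finger opening in m; "grip_force": force on a finger pad.
Only numpy, scipy, OpenCV 4.12 (cv2) and the standard library are available. Lean on these libraries where they do the work, as an engineer would, in place of code of your own. Each camera call takes 0.05 s, during which the arm holds its last target. There are 200 camera calls.

TASK

Lay out the finishing row for dusting a tartlet with sugar: put the small tartlet in the middle of the empty plate and set the smaller of the two loose steel rings centred on top of it. Stand the sugar shaker midway between the two plates, on the line through their centres, and stand the white ramekin on that same line on the other side of the empty plate, about 2 cm clear of its edge. Keep the shaker and the ramekin upright all the time, and leave the larger ring where it stands.

Things in the scene. Friction and masses are not known exactly. Their poses are not given: they have to be found in the camera images.
- tart_plate: Fixed round flat white plate with a blue border, 130 mm across, 7 mm thick, carrying the finished chestnut tart (brown, 94 mm across, its top 48 mm above the bench). Lies on the bench. Origin: centre of its underside, on the bench. z up. Its y axis lies along the line through both plate centres (either sense); the plates' centres are 220 mm apart, so the clear gap between their edges is 90 mm. The tart plate is left or right of the empty one.
- empty_plate: Fixed round flat white plate with a blue border, empty, 130 mm across, its flat top 7 mm above the bench. Origin: centre of its underside, on the bench. z up, y along the line through both plate centres (either sense).
- tartlet: Loose small baked tartlet, brown fluted crust with a pale flat top: about 66 mm across (up to 6 mm less at the foot), 22 mm high, about 90 g, stiff. Origin: centre of its underside. z up.
- small_ring: Loose steel cooking ring, open at both ends, the smaller one: 54 mm outside diameter, 3 mm wall, 35 mm high, about 60 g, standing on end. Origin: centre of its lower rim. z up along its axis.
- shaker: Loose aluminium sugar shaker, an upright cylinder 46 mm across (47 mm at its dark domed sieve lid, which begins 75 mm up), 93 mm high, about 220 g. Origin: centre of its underside. z up.
- ramekin: Loose white ceramic ramekin, a round open cup: 60 mm across at the foot, 64 mm at the rim, 40 mm high, 4 mm wall, about 180 g. Origin: centre of its underside. z up.
- large_ring: Loose steel cooking ring, the larger one: 84 mm outside diameter, 3 mm wall, 45 mm high. It is to be left where it stands. Origin: centre of its lower rim.
Not all that is in view belongs to the job. Leave any purple look-alike of the tartlet alone. Leave any red look-alike of the ramekin alone.

How it is judged:
By the outcome, as a careful person would: the job done as asked, in the order asked, and still so for the second after the job is handed in, with the robot touching nothing.
It also fails if it takes over 104 s, if anything falls off the work surface, if the arm or the gripper's body presses on something with over 40 N, if the wrist force passes 120 N, or if a joint passes its speed limit or range.

## Working session

There is one attempt and no reset: what is moved stays moved. The work goes in short steps, Python scripts to look and compute and a tool call to move; the robot and the scene stay as the last step left them, time stands still between calls to the robot, and variables do not carry over. Pictures are saved under pics/ and viewed, at most 14 in all, crops included, and the job is handed in when it is done.

Besides the shell and the picture viewer there is one more tool, called after "Call:" as name(argument=value, ...), one argument or row to a line, values as JSON. drive_tool: Moves the arm, as the interface text tells. Its arguments: {"type":"object","properties":{"rows":{"type":"array","items":{"type":"array"}},"jaw":{"type":"number"},"grip_force":{"type":"number"}},"required":["rows"]}

```bash
mkdir -p pics; cat > h.py <<'E'
import numpy as np, cv2
from station import ctrl, vision
def snap(n,f):
    d=vision.get_image(n); cv2.imwrite(f'pics/{f}.png',d['image']); np.save(f'pics/{f}.npy',d,allow_pickle=True); return d
def load(f): return np.load(f'pics/{f}.npy',allow_pickle=True).item()
def K(d):
    f=240/np.tan(np.radians(d['vertical_fov'])/2); return np.array([[f,0,d['cx']],[0,f,d['cy']],[0,0,1]])
def px2w(d,uv,z):
    uv=np.array(uv,float).reshape(-1,1,2)
    n=cv2.undistortPoints(uv,K(d),np.array(d['dist_coeffs'],float)).reshape(-1,2)
    R=np.array(d['R']);t=np.array(d['t']);c=-R.T@t
    r=np.c_[n,np.ones(len(n))]@R
    s=(z-c[2])/r[:,2]; return c+r*s[:,None]
def w2px(d,X):
    R=np.array(d['R']);return cv2.projectPoints(np.array(X,float).reshape(-1,1,3),cv2.Rodrigues(R)[0],np.array(d['t'],float),K(d),np.array(d['dist_coeffs'],float))[0].reshape(-1,2)
E
python3 - <<'E'
from h import *
for n in ('top','scene'):
    d=snap(n,n+'0'); print(n,d['vertical_fov'],d['cx'],d['cy'],d['dist_coeffs'],-np.array(d['R']).T@d['t'])
o=ctrl.get_obs(); print(o, ctrl.finger_overhang)
E
```

```text
top 54.18800533111409 323.19964820663125 239.63261374452034 [-0.01324288  0.          0.          0.          0.        ] [ 0.50168526 -0.01139183  0.90723963]
scene 52.544245939786165 314.90580437894397 246.23447047439893 [-0.0841359  0.         0.         0.         0.       ] [1.27035589 0.2991933  0.77492391]
{'t': 0.1, 'q': array([-1.43900004e+00,  5.32781136e-02,  1.61416723e+00, -5.01941616e-06,
        1.47600588e+00, -1.19003209e-01]), 'dq': array([-0.00032446,  0.00180999, -0.00265412,  0.00052975,  0.00140894,
        0.00112797]), 'effort': array([ 3.14740328e-04, -3.94905996e+01, -3.71364605e+01, -1.09982554e-04,
        3.90616202e-03,  1.53456153e-05]), 'tool_pos': array([ 0.15505137, -0.60501218,  0.30278743]), 'tool_rot': array([-3.11508008e+00, -3.92691536e-01,  2.65067303e-05]), 'contact_force': array([ 0.57554677,  0.76125211, -0.29520762]), 'wrist_torque': array([ 0.01541373, -0.01998092,  0.0007879 ]), 'grip_force': 0.0, 'opening': 0.08541891328009679} 0.0726
```

View pics/top0.png

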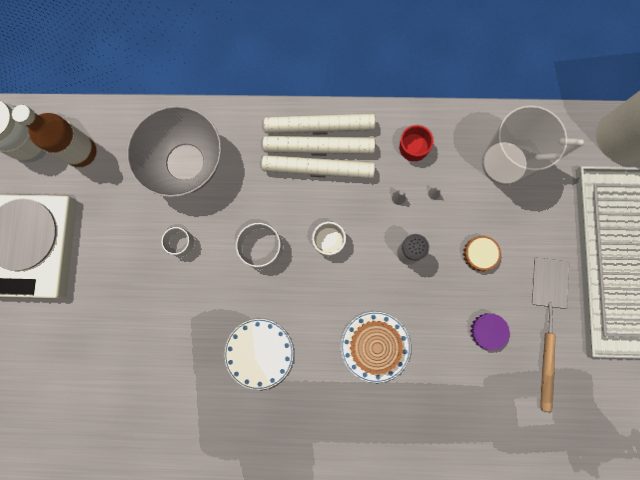

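View pics/scene0.png

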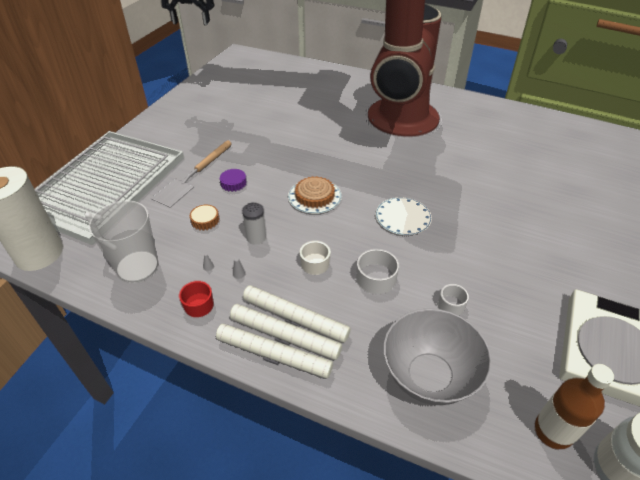

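Top view: the empty plate is at (259,354) and the tart plate at (377,347). The steel rings are at (175,241), small, and (258,245), large. The shaker is at (415,247).
- **Tartlet:** the candidates are brown with a pale top at (483,253) and purple at (491,332). I take the brown one.
- **Ramekin:** the candidates are white at (329,238) and red at (417,142). I take the white one.

I'll confirm both in an enlarged crop.

```bash
python3 - <<'E'
from h import *
im=load('top0')['image'][215:395,150:520]
im=cv2.resize(im,None,fx=2.16,fy=2.16,interpolation=cv2.INTER_CUBIC)
cv2.imwrite('pics/crop0.png',im); print(im.shape)
E
```

```text
(389, 799, 3)
```

View pics/crop0.png

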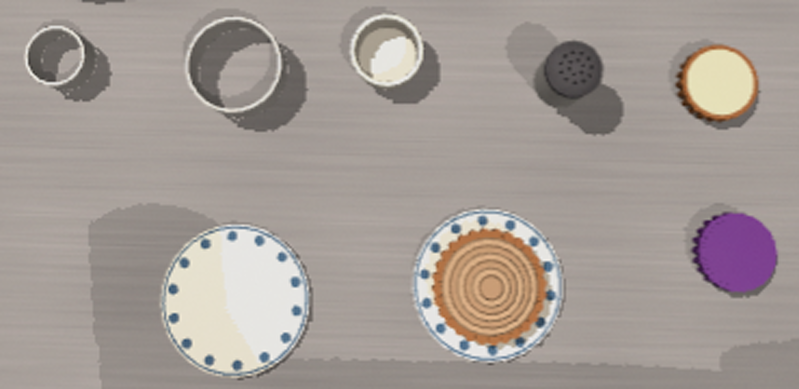

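```bash
python3 - <<'E'
from h import *
d=load('top0')
B=dict(empty=(161,311,223,378,.007),tart=(413,565,207,363,.007),sring=(25,84,25,84,.035),lring=(185,282,16,112,.045),ram=(350,424,13,87,.04),shk=(544,603,41,98,.08),tlet=(683,759,44,121,.022))
P={}
for k,(a,b,c,e,z) in B.items():
    s=lambda x,y:((x+.5)/2.16-.5+150,(y+.5)/2.16-.5+215)
    p=px2w(d,[s((a+b)/2,(c+e)/2),s(a,(c+e)/2),s(b,(c+e)/2),s((a+b)/2,c),s((a+b)/2,e)],z)
    P[k]=p[0]; print(k,p[0].round(4),np.linalg.norm(p[1]-p[2]).round(4),np.linalg.norm(p[3]-p[4]).round(4))
v=P['tart']-P['empty'];print(np.linalg.norm(v)); u=v/np.linalg.norm(v);print('u',u,'mid',(P['tart']+P['empty'])/2,'ram',P['empty']-u*(.065+.02+.032))
o=ctrl.get_obs();print(cv2.Rodrigues(o['tool_rot'])[0].round(3))
E
```

```text
empty [0.4254 0.1332 0.007 ] 0.1312 0.1318
tart [ 0.4447 -0.0862  0.007 ] 0.1314 0.1323
sring [0.6343 0.2994 0.035 ] 0.0526 0.0527
lring [0.6278 0.1387 0.045 ] 0.0843 0.0839
ram [0.6437 0.0064 0.04  ] 0.0642 0.065
shk [ 0.6242 -0.1479  0.08  ] 0.0482 0.0473
tlet [ 0.6241 -0.2857  0.022 ] 0.066 0.0679
0.22027447582920195
u [ 0.08769498 -0.99614737  0.        ] mid [0.43506966 0.02351034 0.007     ] ram [0.41515087 0.2497725  0.007     ]
[[ 0.969  0.248 -0.   ]
 [ 0.248 -0.969  0.002]
 [ 0.    -0.002 -1.   ]]
```

Call:
drive_tool(
  rows=[
    [[0,0,0],0.125],
    [[0,0,0],0.125],
    [[0.0335,-0.0228,0.008],0],
    [[0.0335,-0.0228,0.008],0],
    [[0.0335,-0.0228,0.008],0],
    [[0.0335,-0.0228,0.008],0],
    [[0.0335,-0.0228,0.008],0],
    [[0.0335,-0.0228,0.008],0],
    [[0.0335,-0.0228,0.008],0],
    [[0.0335,-0.0228,0.008],0],
  ],
  jaw=0.1,
  grip_force=30,
)

```text
t: 1.1
tool_pos: [0.424, -0.4214, 0.2391]
tool_rot: [-3.141, -0.001, 0.001]
contact_force: [1.1, -0.3, 0.7]
opening: 0.0768
grip_force: 0.0
```

Call:
drive_tool(
  rows=[
    [[0.0335,-0.0228,0.008],0],
    [[0.0335,-0.0228,0.008],0],
    [[0.0335,-0.0228,0.008],0],
    [[0.0335,-0.0228,0.008],0],
    [[0.0335,-0.0228,0.008],0],
    [[0.0335,-0.0228,0.008],0],
    [[0,0,0],0],
    [[0,0,0],0],
  ],
)

```text
t: 1.9
tool_pos: [0.6239, -0.285, 0.1907]
tool_rot: [-3.141, -0.004, 0.003]
contact_force: [-1.3, -0.2, -0.0]
opening: 0.0768
grip_force: 0.0
```

```bash
python3 - <<'E'
from h import *
d=snap('wrist','w1'); print(ctrl.finger_overhang, d['vertical_fov'],-np.array(d['R']).T@d['t'])
o=ctrl.get_obs();print(o['q'].round(3),o['tool_pos'],o['opening'],cv2.Rodrigues(o['tool_rot'])[0].round(4))
print(w2px(d,[[.6241,-.2857,.022]]))
E
```

```text
0.0726 61.30642053224388 [ 0.69668598 -0.28464099  0.26056575]
[-5.380e-01  2.790e-01  1.552e+00 -1.000e-03  1.311e+00  1.032e+00] [ 0.62346556 -0.28581231  0.19128203] 0.07691325392576669 [[ 1.0e+00  1.2e-03 -1.3e-03]
 [ 1.2e-03 -1.0e+00  2.0e-04]
 [-1.3e-03 -2.0e-04 -1.0e+00]]
[[325.03921824 237.94759448]]
```

View pics/w1.png

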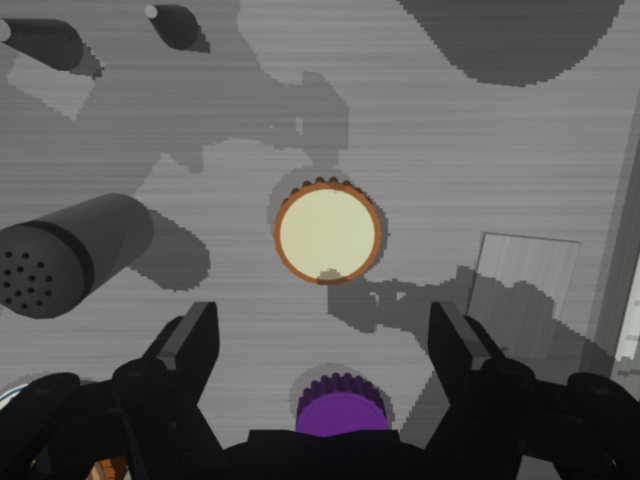

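The wrist view shows the brown tartlet with its pale top at (328,232). The purple look-alike is below it at (342,410) and the shaker is to the left.

```bash
python3 - <<'E'
from h import *
d=load('w1')
print(px2w(d,[(328.5,232),(275,232),(382,232)],.022))
# finger tip in tool frame: inner top edges of pads
for z in (.11,.12,.13): print(z,px2w(d,[(217,305),(429,305)],z))
E
```

```text
[[ 0.62791911 -0.28780389  0.022     ]
 [ 0.62779646 -0.25500685  0.022     ]
 [ 0.62804024 -0.32058579  0.022     ]]
0.11 [[ 0.62207225 -0.24129602  0.11      ]
 [ 0.62241514 -0.32789226  0.11      ]]
0.12 [[ 0.62702781 -0.24417483  0.12      ]
 [ 0.62734792 -0.32501967  0.12      ]]
0.13 [[ 0.63198336 -0.24705363  0.13      ]
 [ 0.6322807  -0.32214709  0.13      ]]
```

Call:
drive_tool(
  rows=[
    [[0.0035,0.001,0.03],0],
    [[0,0,0.03],0],
    [[0,0,0.03],0],
    [[0,0,0.02],0],
    [[0,0,0.009],0],
    [[0,0,0],0],
  ],
)

```text
t: 2.55
tool_pos: [0.6259, -0.2873, 0.0716]
tool_rot: [-3.14, 0.001, 0.004]
contact_force: [-0.1, -0.1, -0.2]
opening: 0.0769
grip_force: 0.0
```

Call:
drive_tool(
  rows=[
    [[0,0,0],0],
    [[0,0,0],0],
    [[0,0,0],0],
    [[0,0,0],0],
  ],
  jaw=1,
  grip_force=30,
)

```text
t: 2.95
tool_pos: [0.6283, -0.2876, 0.0749]
tool_rot: [3.14, 0.001, 0.004]
contact_force: [-1.1, -1.1, 4.3]
opening: 0.0635
grip_force: 33.4
```

Call:
drive_tool(
  rows=[
    [[0,0,-0.01],0],
    [[0,0,-0.03],0],
    [[0,0,-0.04],0],
    [[0,0,-0.04],0],
    [[-0.02,0,-0.01],0],
    [[-0.03,-0.02,0],0],
    [[-0.03,-0.035,0],0],
    [[-0.03,-0.035,0],0],
    [[-0.03,-0.035,0],0],
    [[-0.03,-0.035,0],0],
  ],
)

```text
t: 3.95
tool_pos: [0.4557, -0.1255, 0.2028]
tool_rot: [-3.141, -0.001, 0.0]
contact_force: [1.1, 0.1, -0.1]
opening: 0.0634
grip_force: 33.5
```

Call:
drive_tool(
  rows=[
    [[-0.03,-0.035,0],0],
    [[0,-0.04,0],0],
    [[0,-0.04,0],0],
    [[0,-0.04,0],0],
    [[0,-0.04,0],0],
    [[0,-0.04,0],0],
    [[0,-0.025,0],0],
    [[0,0,0],0],
  ],
)

```text
t: 4.75
tool_pos: [0.4264, 0.1355, 0.2031]
tool_rot: [-3.141, -0.009, 0.0]
contact_force: [-0.6, -0.7, -0.3]
opening: 0.063
grip_force: 33.5
```

```bash
python3 - <<'E'
from h import *
d=snap('wrist','w2')
o=ctrl.get_obs();print(o['tool_pos'],o['opening'],o['grip_force'],cv2.Rodrigues(o['tool_rot'])[0].round(4))
E
```

```text
[0.42650814 0.13412198 0.2030025 ] 0.06312844288770571 33.54963943362236 [[ 1.0e+00  4.1e-03 -3.0e-04]
 [ 4.1e-03 -1.0e+00 -2.0e-04]
 [-3.0e-04  2.0e-04 -1.0e+00]]
```

View pics/w2.png

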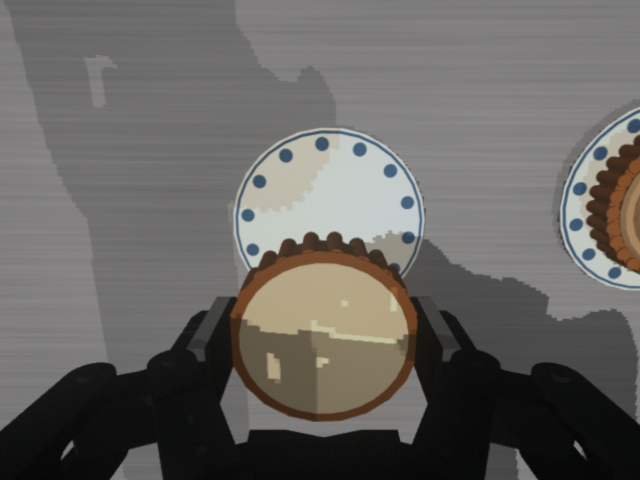

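```bash
python3 - <<'E'
from h import *
d=load('w2')
p=px2w(d,[(234,217),(426,217),(331,127),(248,165),(409,163)],.007)
A=np.c_[2*p[:,:2],np.ones(5)]; s=np.linalg.lstsq(A,(p[:,:2]**2).sum(1),rcond=None)[0]
print('plate',s[:2],np.sqrt(s[2]+s[:2]@s[:2]))
for z in (.145,.15,.155):
    q=px2w(d,[(323.5,335),(231,335),(416,335),(323.5,249),(323.5,421)],z); print(z,q[0],(q[3]+q[4])/2,np.linalg.norm(q[1]-q[2]),np.linalg.norm(q[3]-q[4]))
E
```

```text
plate [0.42780098 0.13167518] 0.06549103297284857
0.145 [0.4242059  0.13562065 0.145     ] [0.42192249 0.13560589 0.145     ] 0.06575725432524987 0.06900412752910011
0.15 [0.42712506 0.13563533 0.15      ] [0.42493077 0.13562115 0.15      ] 0.06319072502020415 0.06631087159422533
0.155 [0.43004422 0.13565    0.155     ] [0.42793906 0.1356364  0.155     ] 0.06062419571515841 0.06361761565935062
```

Call:
drive_tool(
  rows=[
    [[0.001,0.0025,0.03],0],
    [[0,0,0.03],0],
    [[0,0,0.03],0],
    [[0,0,0.02],0],
    [[0,0,0.008],0],
    [[0,0,0],0],
    [[0,0,0],0],
  ],
)

```text
t: 5.5
tool_pos: [0.4288, 0.1302, 0.086]
tool_rot: [-3.141, -0.0, -0.003]
contact_force: [0.5, 0.4, -0.3]
opening: 0.0633
grip_force: 33.6
```

Call:
drive_tool(
  rows=[
    [[0,0,0.002],0],
    [[0,0,0.001],0],
    [[0,0,0],0],
  ],
)

```text
t: 5.8
tool_pos: [0.4284, 0.1305, 0.0825]
tool_rot: [-3.141, -0.001, -0.002]
contact_force: [0.5, -0.6, -0.4]
opening: 0.0631
grip_force: 33.6
```

Call:
drive_tool(
  rows=[
    [[0,-0.001,0.0015],0],
    [[0,0,0.001],0],
    [[0,0,0],0],
  ],
)

```text
t: 6.1
tool_pos: [0.4287, 0.1312, 0.0817]
tool_rot: [3.14, 0.002, -0.002]
contact_force: [-7.9, -4.9, 16.8]
opening: 0.0634
grip_force: 34.7
```

Contact with the plate, so I'll release gently.

Call:
drive_tool(
  rows=[
    [[0,0,-0.001],0],
    [[0,0,0],0],
  ],
)

```text
t: 6.3
tool_pos: [0.4288, 0.1314, 0.0818]
tool_rot: [3.141, 0.002, 0.002]
contact_force: [-2.0, -3.1, 7.5]
opening: 0.0633
grip_force: 34.1
```

Call:
drive_tool(
  rows=[
    [[0,0,0],0],
    [[0,0,0],0],
    [[0,0,0],0],
    [[0,0,-0.005],0],
    [[0,0,-0.03],0],
    [[0,0,-0.04],0],
    [[0,0,-0.04],0],
    [[0,0,0],0],
    [[0,0,0],0],
  ],
  jaw=0.08,
)

```text
t: 7.2
tool_pos: [0.4287, 0.1316, 0.1969]
tool_rot: [-3.141, -0.001, -0.005]
contact_force: [-0.9, 0.7, -0.8]
opening: 0.0783
grip_force: 0.0
```

```bash
python3 - <<'E'
from h import *
d=snap('wrist','w3'); snap('top','top3')
o=ctrl.get_obs();print(o['tool_pos'],o['opening'],cv2.Rodrigues(o['tool_rot'])[0].round(4))
E
```

```text
[0.42729918 0.13140081 0.19424027] 0.07847952407493808 [[ 1.e+00  8.e-04 -2.e-03]
 [ 8.e-04 -1.e+00 -2.e-04]
 [-2.e-03  2.e-04 -1.e+00]]
```

View pics/w3.png

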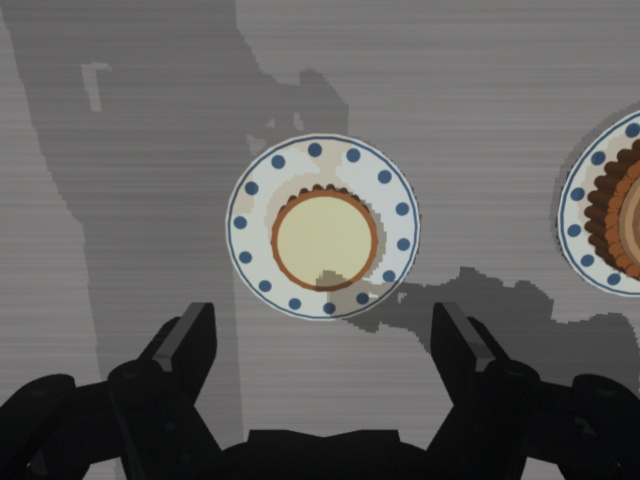

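The tartlet sits on the plate. The plate's outline is centred at (323,227) and the tartlet's top at (324.5,242). I'll check the offset in world coordinates.

```bash
python3 - <<'E'
from h import *
d=load('w3')
p=px2w(d,[(225,227),(421,227),(323,133),(323,321)],.007); print('plate',p[:2].mean(0)[1],p[2:].mean(0)[0],np.linalg.norm(p[0]-p[1]),np.linalg.norm(p[2]-p[3]))
p=px2w(d,[(271,242),(378,242),(324.5,192),(324.5,292)],.029); print('tlet',p[:2].mean(0)[1],p[2:].mean(0)[0],np.linalg.norm(p[0]-p[1]),np.linalg.norm(p[2]-p[3]))
im=load('top3')['image'][300:400,210:320]; cv2.imwrite('pics/c3.png',cv2.resize(im,None,fx=5,fy=5,interpolation=cv2.INTER_CUBIC))
E
```

```text
plate 0.13219645368266547 0.426566661293365 0.13026166280116905 0.1299743114096721
tlet 0.1312205082318863 0.4261948888681657 0.06585038963772215 0.06450676542473446
```

Offset is about 1 mm, which is good. On to the small ring.

Call:
drive_tool(
  rows=[
    [[0.035,-0.028,0],0],
    [[0.035,-0.028,0],0],
    [[0.035,-0.028,0],0],
    [[0.035,-0.028,0],0],
    [[0.035,-0.028,0],0],
    [[0.033,-0.027,0],0],
    [[0,0,0],0],
    [[0,0,0],0],
  ],
  jaw=0.15,
)

```text
t: 8.1
tool_pos: [0.6351, 0.2987, 0.192]
tool_rot: [3.14, 0.002, -0.008]
contact_force: [0.6, 0.0, 0.2]
opening: 0.0726
grip_force: 0.0
```

```bash
python3 - <<'E'
from h import *
d=snap('wrist','w4')
o=ctrl.get_obs();print(o['tool_pos'],o['opening'],cv2.Rodrigues(o['tool_rot'])[0].round(4))
E
```

```text
[0.63476701 0.29822299 0.19283229] 0.07265492885217532 [[ 1.0e+00  9.0e-04 -4.1e-03]
 [ 9.0e-04 -1.0e+00 -1.6e-03]
 [-4.1e-03  1.6e-03 -1.0e+00]]
```

View pics/w4.png

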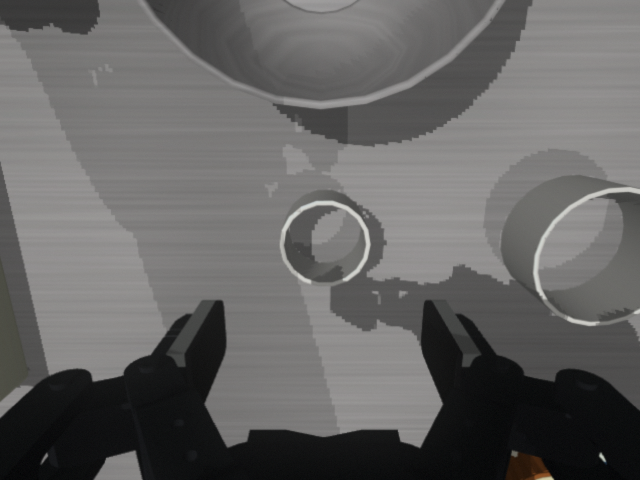

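```bash
python3 - <<'E'
from h import *
d=load('w4')
p=px2w(d,[(280,243),(370,243),(325,200),(325,286)],.035); print(p[:2].mean(0)[1],p[2:].mean(0)[0],np.linalg.norm(p[0]-p[1]),np.linalg.norm(p[2]-p[3]))
E
```

```text
0.29761886748724664 0.6344128128683664 0.05287956223758919 0.05312456475809388
```

The ring's rim is at (325,243) and matches the top view. I'll descend and grip it.

Call:
drive_tool(
  rows=[
    [[0,0.0005,0.03],0],
    [[0,0,0.03],0],
    [[0,0,0.03],0],
    [[0,0,0.02],0],
    [[0,0,0.001],0],
    [[0,0,0],0],
  ],
)

```text
t: 8.75
tool_pos: [0.6356, 0.2978, 0.0847]
tool_rot: [3.141, 0.001, -0.0]
contact_force: [-1.2, -0.3, 1.1]
opening: 0.0723
grip_force: 0.0
```

Call:
drive_tool(
  rows=[
    [[0,0,0],0],
    [[0,0,0],0],
    [[0,0,0],0],
    [[0,0,0],0],
    [[0,0,0],0],
  ],
  jaw=1,
  grip_force=25,
)

```text
t: 9.25
tool_pos: [0.6374, 0.2987, 0.0872]
tool_rot: [-3.14, -0.001, -0.006]
contact_force: [-0.2, -1.2, 7.0]
opening: 0.0524
grip_force: 26.9
```

Call:
drive_tool(
  rows=[
    [[0,0,-0.01],0],
    [[0,0,-0.03],0],
    [[0,0,-0.04],0],
    [[-0.035,0.028,0],0],
    [[-0.035,0.028,0],0],
    [[-0.035,0.028,0],0],
    [[-0.035,0.028,0],0],
    [[-0.035,0.028,0],0],
    [[-0.033,0.026,0],0],
    [[0,0,0],0],
  ],
)

```text
t: 10.25
tool_pos: [0.4233, 0.1301, 0.1624]
tool_rot: [3.14, -0.002, -0.007]
contact_force: [0.6, -0.3, -0.6]
opening: 0.0524
grip_force: 26.5
```

```bash
python3 - <<'E'
from h import *
d=snap('wrist','w5')
o=ctrl.get_obs();print(o['tool_pos'],o['opening'],o['grip_force'],cv2.Rodrigues(o['tool_rot'])[0].round(4))
E
```

```text
[0.42581716 0.13103691 0.16375839] 0.05239745669902307 26.490025045350194 [[ 1.e+00 -7.e-04 -6.e-04]
 [-7.e-04 -1.e+00 -1.e-04]
 [-6.e-04  1.e-04 -1.e+00]]
```

View pics/w5.png

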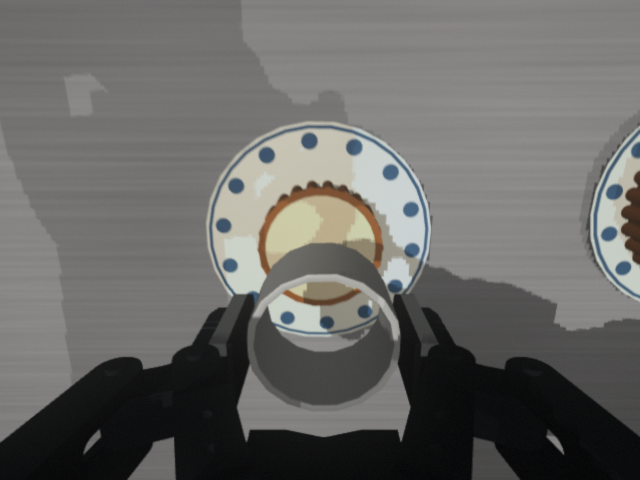

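```bash
python3 - <<'E'
from h import *
d=load('w5')
for z in (.109,.112,.115):
    p=px2w(d,[(247,343),(399,343),(323,275),(323,411)],z); print('ring',z,p[:2].mean(0)[1],p[2:].mean(0)[0],np.linalg.norm(p[0]-p[1]),np.linalg.norm(p[2]-p[3]))
p=px2w(d,[(259,247),(383,247),(321,189),(321,305)],.029); print('tlet',p[:2].mean(0)[1],p[2:].mean(0)[0],np.linalg.norm(p[0]-p[1]),np.linalg.norm(p[2]-p[3]))
p=px2w(d,[(207,229),(431,229),(321,121),(321,336)],.007); print('plate',p[:2].mean(0)[1],p[2:].mean(0)[0],np.linalg.norm(p[0]-p[1]),np.linalg.norm(p[2]-p[3]))
E
```

```text
ring 0.109 0.130330911608957 0.41918719350176836 0.052366959623690014 0.05326051170071351
ring 0.112 0.13033041400083836 0.4210657969437963 0.05109027164371324 0.051962039236695304
ring 0.115 0.13032991639271974 0.42294440038582415 0.04981358366373648 0.05066356677267715
tlet 0.13138564658115445 0.42752996837704227 0.06545894285414716 0.06461652982696704
plate 0.13262410580894368 0.4276938884399828 0.12920775635525192 0.12960592263481244
```

Call:
drive_tool(
  rows=[
    [[0.003,-0.0005,0.02],0],
    [[0,0,0.015],0],
    [[0,0,0.006],0],
    [[0,0,0],0],
    [[0,0,0],0],
  ],
)

```text
t: 10.8
tool_pos: [0.4318, 0.1328, 0.1241]
tool_rot: [-3.141, -0.002, -0.002]
contact_force: [0.3, -0.7, -0.3]
opening: 0.0523
grip_force: 26.5
```

```bash
python3 - <<'E'
from h import *
d=snap('wrist','w6'); snap('top','top6')
o=ctrl.get_obs();print(o['tool_pos'],o['opening'],o['grip_force'],o['contact_force'],cv2.Rodrigues(o['tool_rot'])[0].round(4))
E
```

```text
[0.43185856 0.13272511 0.12442933] 0.05215509828051223 26.481464188545942 [-0.10521536  0.39035763 -0.68394814] [[ 1.0e+00  1.0e-03  1.8e-03]
 [ 1.0e-03 -1.0e+00  2.0e-04]
 [ 1.8e-03 -2.0e-04 -1.0e+00]]
```

View pics/w6.png

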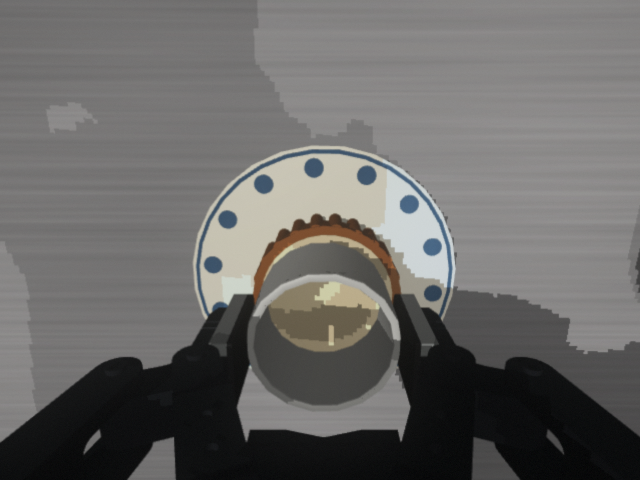

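```bash
python3 - <<'E'
from h import *
d=load('w6')
for z in (.031,.034,.037): print('ring far, centre x', z, px2w(d,[(323,241)],z)[0][0]-.027)
print('tlet centre x',px2w(d,[(328,225)],.029)[0][0]-.033)
p=px2w(d,[(194,261),(456,261),(323,146)],.007); print('plate y',p[:2].mean(0)[1],np.linalg.norm(p[0]-p[1]),'x',p[2][0]-.065)
p=px2w(d,[(253,290),(400,290)],.029);print('tlet y',p.mean(0)[1],np.linalg.norm(p[0]-p[1]))
p=px2w(d,[(248,343),(399,343)],.072);print('ring y',p.mean(0)[1],np.linalg.norm(p[0]-p[1]))
E
```

```text
ring far, centre x 0.031 0.42687237392735733
ring far, centre x 0.034 0.42780033350784374
ring far, centre x 0.037 0.4287282930883301
tlet centre x 0.42732565930553534
plate y 0.13224187660039058 0.12847387176824948 x 0.426380996985414
tlet y 0.1316209675815777 0.06507497074212842
ring y 0.13293909632826845 0.0514963887700529
```

Call:
drive_tool(
  rows=[
    [[0,0.001,0.004],0],
    [[0,0,0.002],0],
    [[0,0,0],0],
  ],
)

```text
t: 11.2
tool_pos: [0.4308, 0.1314, 0.1171]
tool_rot: [3.142, 0.001, -0.001]
contact_force: [0.9, 0.1, -0.5]
opening: 0.0524
grip_force: 26.5
```

Call:
drive_tool(
  rows=[
    [[0,0,0.0015],0],
    [[0,0,0],0],
  ],
)

```text
t: 11.4
tool_pos: [0.4312, 0.1315, 0.1163]
tool_rot: [-3.142, -0.001, -0.0]
contact_force: [-1.2, 0.2, 3.9]
opening: 0.0523
grip_force: 26.8
```

Call:
drive_tool(
  rows=[
    [[0,0,0],0],
    [[0,0,0],0],
    [[0,0,0],0],
    [[0,0,-0.005],0],
    [[0,0,-0.02],0],
    [[0,0,-0.03],0],
    [[0,0,-0.035],0],
    [[0,0,-0.01],0],
    [[0,0,0],0],
    [[0,0,0],0],
  ],
  jaw=0.15,
)

```text
t: 12.4
tool_pos: [0.4305, 0.1314, 0.2148]
tool_rot: [3.141, 0.001, -0.002]
contact_force: [-0.0, -0.0, 0.2]
opening: 0.0723
grip_force: 0.0
```

```bash
python3 - <<'E'
from h import *
d=snap('wrist','w7'); snap('top','top7')
o=ctrl.get_obs();print(o['tool_pos'],o['opening'],o['q'].round(3))
E
```

```text
[0.43001124 0.13134404 0.21382204] 0.07242385834072144 [ 0.131 -0.314  2.098 -0.     1.361  1.701]
```

View pics/w7.png

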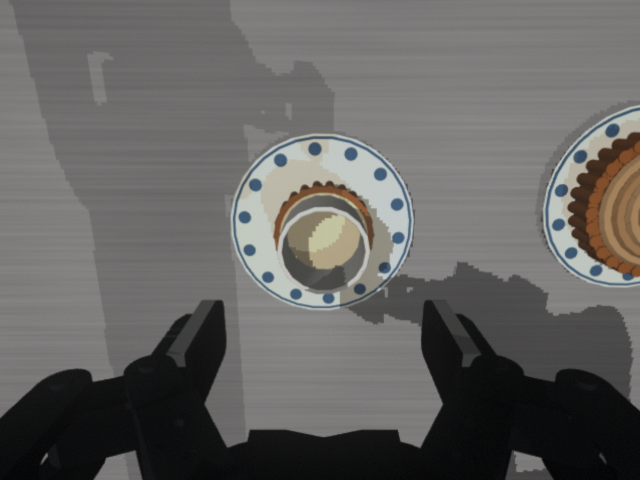

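```bash
python3 - <<'E'
from h import *
d=load('w7')
p=px2w(d,[(278,249),(370,249),(324,206),(324,292)],.064); print('ring',p[:2].mean(0)[1],p[2:].mean(0)[0],np.linalg.norm(p[0]-p[1]),np.linalg.norm(p[2]-p[3]))
p=px2w(d,[(232,221),(413,221),(322.5,133),(322.5,309)],.007); print('plate',p[:2].mean(0)[1],p[2:].mean(0)[0],np.linalg.norm(p[0]-p[1]),np.linalg.norm(p[2]-p[3]))
p=px2w(d,[(275,235),(372.5,235),(323,188)],.029); print('tlet',p[:2].mean(0)[1],p[2,0]-.033,np.linalg.norm(p[0]-p[1]))
# tart plate via w7: top and bottom edges
p=px2w(d,[(543,216),(625,105),(625,287)],.007); print('tartplate edges',p)
E
```

```text
ring 0.13123198453735196 0.4287166589268507 0.052824872655594136 0.05208739013791981
plate 0.13222181675701278 0.4272241317493968 0.12801738518032185 0.12901839584524574
tlet 0.13134430116079382 0.4257630695858229 0.06418735931692639
tartplate edges [[ 0.43525557 -0.02262483  0.007     ]
 [ 0.50909709 -0.06336996  0.007     ]
 [ 0.38145623 -0.09098131  0.007     ]]
```

Call:
drive_tool(
  rows=[
    [[0.0245,0.035,0],0],
    [[0.0245,0.035,0],0],
    [[0.0245,0.035,0],0],
    [[0.0245,0.035,0],0],
    [[0.0245,0.035,0],0],
    [[0.0245,0.035,0],0],
    [[0.0245,0.035,0],0],
    [[0.0245,0.035,0],0],
  ],
  jaw=0.1,
)

```text
t: 13.3
tool_pos: [0.6272, -0.1497, 0.2134]
tool_rot: [-3.14, -0.001, 0.005]
contact_force: [0.3, 0.3, 0.8]
opening: 0.077
grip_force: 0.0
```

Call:
drive_tool(
  rows=[
    [[0,0,0],-0.138],
    [[0,0,0],-0.138],
    [[0,0,0],-0.138],
    [[0,0,0],-0.138],
    [[0,0,0],-0.138],
    [[0,0,0],-0.138],
    [[0,0,0],-0.138],
    [[0,0,0],-0.138],
    [[0,0,0],-0.138],
    [[0,0,0],-0.138],
  ],
)

```text
t: 14.3
tool_pos: [0.6264, -0.1481, 0.2133]
tool_rot: [-2.414, -2.005, 0.003]
contact_force: [-0.2, 0.2, 0.3]
opening: 0.0769
grip_force: 0.0
```

Call:
drive_tool(
  rows=[
    [[0,0,0],-0.138],
    [[0,0,0],-0.14],
    [[0,0,0],0],
    [[0,0,0],0],
  ],
)

```text
t: 14.7
tool_pos: [0.6267, -0.1482, 0.2143]
tool_rot: [-2.123, -2.312, 0.002]
contact_force: [-0.0, -0.2, -0.0]
opening: 0.0767
grip_force: 0.0
```

```bash
python3 - <<'E'
from h import *
d=snap('wrist','w8')
o=ctrl.get_obs();print(o['tool_pos'],o['opening'],o['q'].round(3),cv2.Rodrigues(o['tool_rot'])[0].round(4))
E
```

```text
[ 0.62683595 -0.14821274  0.21464713] 0.07633175720088317 [-0.348  0.165  1.644  0.     1.334 -0.433] [[-8.540e-02  9.963e-01 -1.800e-03]
 [ 9.963e-01  8.540e-02  7.000e-04]
 [ 8.000e-04 -1.800e-03 -1.000e+00]]
```

View pics/w8.png

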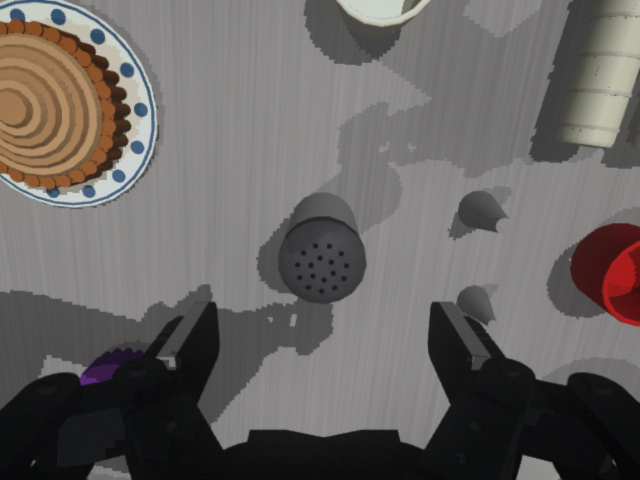

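```bash
python3 - <<'E'
from h import *
d=load('w8')
p=px2w(d,[(279,258),(366,258)],.078); print('shk x',p.mean(0),np.linalg.norm(p[0]-p[1]))
p=px2w(d,[(322,217),(322,304)],.078); print('shk y',p.mean(0),np.linalg.norm(p[0]-p[1]))
print('nozzle tip/base',px2w(d,[(470,290)],.025),px2w(d,[(490,318),(458,300)],0))
p=px2w(d,[(281,250),(364,250)],.075); print(p)
E
```

```text
shk x [ 0.62573802 -0.14842904  0.078     ] 0.04697818032210566
shk y [ 0.62566395 -0.15068766  0.078     ] 0.050030307696538726
nozzle tip/base [[ 0.73108766 -0.18180609  0.025     ]] [[ 0.76158649 -0.21401436  0.        ]
 [ 0.73421418 -0.2011025   0.        ]]
[[ 0.60290899 -0.14684564  0.075     ]
 [ 0.64794134 -0.14294016  0.075     ]]
```

Call:
drive_tool(
  rows=[
    [[-0.001,-0.001,0.03],0],
    [[0,0,0.03],0],
    [[0,0,0.025],0],
    [[0,0,0.015],0],
    [[0,0,0.008],0],
    [[0,0,0],0],
  ],
)

```text
t: 15.35
tool_pos: [0.6259, -0.1493, 0.1069]
tool_rot: [-2.121, -2.315, 0.001]
contact_force: [1.3, -0.5, 0.2]
opening: 0.0769
grip_force: 0.0
```

Call:
drive_tool(
  rows=[
    [[0,0,0],0],
    [[0,0,0],0],
    [[0,0,0],0],
    [[0,0,0],0],
    [[0,0,0],0],
    [[0,0,0],0],
  ],
  jaw=1,
  grip_force=35,
)

```text
t: 15.95
tool_pos: [0.6273, -0.1498, 0.1098]
tool_rot: [2.12, 2.315, 0.002]
contact_force: [-2.2, 0.8, 6.0]
opening: 0.0451
grip_force: 35.8
```

Call:
drive_tool(
  rows=[
    [[0,0,-0.01],0],
    [[0,0,-0.03],0],
    [[0,0,-0.03],0],
    [[0,0,-0.02],0],
    [[0.01,-0.01,0],0],
    [[0.02,-0.02,0],0],
    [[0.0235,-0.022,0],0],
    [[0.0235,-0.022,0],0],
    [[0.0235,-0.022,0],0],
    [[0.0235,-0.022,0],0],
  ],
)

```text
t: 16.95
tool_pos: [0.4964, -0.0354, 0.1975]
tool_rot: [-2.121, -2.316, 0.0]
contact_force: [-0.4, 0.6, -1.5]
opening: 0.0458
grip_force: 36.5
```

Call:
drive_tool(
  rows=[
    [[0.0235,-0.022,0],0],
    [[0.02,-0.018,0],0],
    [[0.013,-0.01,0],0],
    [[0.0075,-0.006,0],0],
    [[0,0,0],0],
    [[0,0,0],0],
    [[0,0,0],0],
  ],
)

```text
t: 17.65
tool_pos: [0.437, 0.022, 0.1981]
tool_rot: [2.122, 2.316, 0.0]
contact_force: [0.3, -0.0, -1.6]
opening: 0.0448
grip_force: 36.5
```

```bash
python3 - <<'E'
from h import *
d=snap('wrist','w9')
o=ctrl.get_obs();print(o['tool_pos'],o['opening'],o['grip_force'],o['q'].round(3),cv2.Rodrigues(o['tool_rot'])[0].round(4))
E
```

```text
[0.43701    0.02203825 0.19803945] 0.04543996811044695 36.496544944820926 [-0.12  -0.333  2.14  -0.     1.334 -0.207] [[-8.710e-02  9.962e-01  1.000e-04]
 [ 9.962e-01  8.710e-02 -1.000e-04]
 [-1.000e-04  1.000e-04 -1.000e+00]]
```

View pics/w9.png

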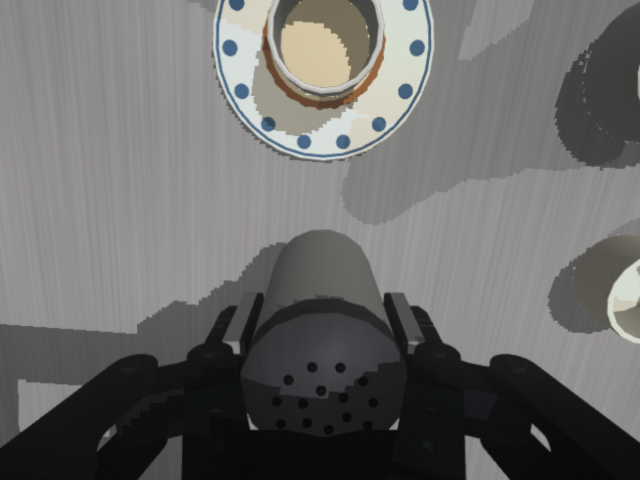

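```bash
python3 - <<'E'
from h import *
d=load('w9')
p=px2w(d,[(213,45),(434,45),(324,160),(250,131),(400,129)],.007)
A=np.c_[2*p[:,:2],np.ones(5)]; s=np.linalg.lstsq(A,(p[:,:2]**2).sum(1),rcond=None)[0]
print('plate',s[:2],np.sqrt(s[2]+s[:2]@s[:2]))
u=np.array([.0877,-.9961]);print('mid',s[:2]+.11*u, s[:2]-.116*u)
E
```

```text
plate [0.4274149  0.13220489] 0.06506916634193805
mid [0.4370619  0.02263389] [0.4172417  0.24775249]
```

Call:
drive_tool(
  rows=[
    [[0,0,0.02],0],
    [[0,0,0.03],0],
    [[0,0,0.02],0],
    [[0,0,0.012],0],
    [[0,0,0.004],0],
    [[0,0,0],0],
    [[0,0,0],0],
  ],
)

```text
t: 18.4
tool_pos: [0.4374, 0.0224, 0.113]
tool_rot: [2.121, 2.316, 0.002]
contact_force: [-0.0, 0.0, -1.7]
opening: 0.0453
grip_force: 36.5
```

Call:
drive_tool(
  rows=[
    [[0,0,0.0015],0],
    [[0,0,0],0],
  ],
)

```text
t: 18.6
tool_pos: [0.437, 0.0225, 0.1112]
tool_rot: [2.121, 2.316, 0.001]
contact_force: [-0.1, -0.2, -1.7]
opening: 0.0454
grip_force: 36.5
```

Call:
drive_tool(
  rows=[
    [[0,0,0.001],0],
    [[0,0,0.001],0],
    [[0,0,0],0],
  ],
)

```text
t: 18.9
tool_pos: [0.437, 0.0225, 0.1098]
tool_rot: [2.121, 2.317, 0.0]
contact_force: [-3.0, -0.1, 6.4]
opening: 0.0452
grip_force: 37.1
```

Call:
drive_tool(
  rows=[
    [[0,0,0],0],
    [[0,0,0],0],
    [[0,0,0],0],
    [[0,0,0],0],
    [[0,0,-0.005],0],
    [[0,0,-0.02],0],
    [[0,0,-0.04],0],
    [[0,0,-0.04],0],
  ],
  jaw=0.1,
)

```text
t: 19.7
tool_pos: [0.4358, 0.0226, 0.2141]
tool_rot: [-2.121, -2.316, 0.002]
contact_force: [1.5, -0.6, 0.3]
opening: 0.0768
grip_force: 0.0
```

Call:
drive_tool(
  rows=[
    [[-0.006,0.0345,0],0],
    [[-0.006,0.0345,0],0],
    [[-0.006,0.0345,0],0],
    [[-0.006,0.0345,0],0],
    [[-0.006,0.0345,0],0],
    [[-0.006,0.0345,0],0],
    [[0,0,0],0],
    [[0,0,0],0],
  ],
)

```text
t: 20.5
tool_pos: [0.6459, 0.0048, 0.213]
tool_rot: [-2.121, -2.316, 0.001]
contact_force: [-0.7, -0.1, 0.1]
opening: 0.077
grip_force: 0.0
```

```bash
python3 - <<'E'
from h import *
d=snap('wrist','w10')
o=ctrl.get_obs();print(o['tool_pos'],o['opening'],o['q'].round(3),cv2.Rodrigues(o['tool_rot'])[0].round(4))
E
```

```text
[0.64525443 0.00498705 0.21310832] 0.07666045627789364 [-0.108  0.169  1.642  0.     1.331 -0.196] [[-8.800e-02  9.961e-01 -1.300e-03]
 [ 9.961e-01  8.800e-02  1.000e-04]
 [ 3.000e-04 -1.200e-03 -1.000e+00]]
```

View pics/w10.png

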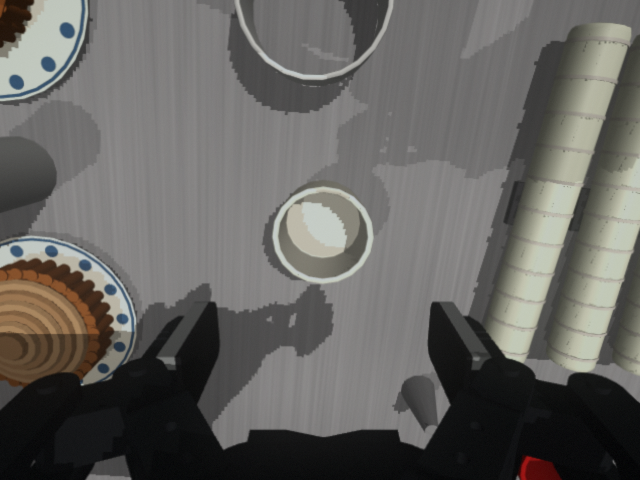

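The white ramekin's rim spans x 273–373 and y 186–284, centred at (323,235), with rolls to the right. The shaker stands upright at the left. I'll work out the grasp.

```bash
python3 - <<'E'
from h import *
d=load('w10')
p=px2w(d,[(273,235),(373,235),(323,186),(323,284)],.04); print(p[:2].mean(0),p[2:].mean(0),np.linalg.norm(p[0]-p[1]),np.linalg.norm(p[2]-p[3]))
o=ctrl.get_obs();R=cv2.Rodrigues(o['tool_rot'])[0]
print('shift tool',R.T@(p.mean(0)-o['tool_pos']))
print('rolls',px2w(d,[(490,355)],.03))
E
```

```text
[0.64508414 0.00664777 0.04      ] [0.6451891  0.00549767 0.04      ] 0.06252731758031034 0.06395394595364239
shift tool [0.00104756 0.00019308 0.17310849]
rolls [[ 0.77153777 -0.07435121  0.03      ]]
```

Call:
drive_tool(
  rows=[
    [[0.001,0,0.03],0],
    [[0,0,0.03],0],
    [[0,0,0.03],0],
    [[0,0,0.025],0],
    [[0,0,0.014],0],
    [[0,0,0],0],
  ],
)

```text
t: 21.15
tool_pos: [0.6435, 0.0062, 0.0822]
tool_rot: [-2.119, -2.314, 0.004]
contact_force: [-0.7, 0.3, 0.0]
opening: 0.0771
grip_force: 0.0
```

Call:
drive_tool(
  rows=[
    [[0,0,0],0],
    [[0,0,0],0],
    [[0,0,0],0],
    [[0,0,0],0],
    [[0,0,0],0],
  ],
  jaw=1,
  grip_force=40,
)

```text
t: 21.65
tool_pos: [0.6468, 0.0058, 0.0862]
tool_rot: [2.12, 2.316, 0.002]
contact_force: [-0.6, -0.1, 6.0]
opening: 0.0608
grip_force: 44.2
```

Call:
drive_tool(
  rows=[
    [[0,0,-0.01],0],
    [[0,0,-0.03],0],
    [[0,0,-0.03],0],
    [[0,0,-0.03],0],
    [[0.016,-0.013,0],0],
    [[0.03,-0.024,0],0],
    [[0.03,-0.024,0],0],
    [[0.03,-0.024,0],0],
    [[0.03,-0.024,0],0],
    [[0.03,-0.024,0],0],
  ],
)

```text
t: 22.65
tool_pos: [0.4971, 0.1604, 0.1842]
tool_rot: [-2.122, -2.316, 0.001]
contact_force: [-0.6, -0.2, -1.7]
opening: 0.061
grip_force: 44.2
```

Call:
drive_tool(
  rows=[
    [[0.03,-0.024,0],0],
    [[0.03,-0.024,0],0],
    [[0.022,-0.0175,0],0],
    [[0.0125,-0.008,0],0],
    [[0,0,0],0],
    [[0,0,0],0],
    [[0,0,0],0],
  ],
)

```text
t: 23.35
tool_pos: [0.418, 0.2465, 0.1845]
tool_rot: [2.123, 2.315, -0.0]
contact_force: [0.0, -0.8, -2.2]
opening: 0.0609
grip_force: 44.2
```

```bash
python3 - <<'E'
from h import *
o=ctrl.get_obs();R=cv2.Rodrigues(o['tool_rot'])[0];print(o['tool_pos'],o['opening'],o['grip_force'],o['q'].round(3),R.round(4))
print('shift tool',R.T@(np.array([.4171,.2477,.0862])-o['tool_pos']))
E
```

```text
[0.41800216 0.24654485 0.18451004] 0.06090046958733265 44.191612376016565 [ 0.38  -0.183  2.043 -0.     1.281  0.293] [[-8.670e-02  9.962e-01  4.000e-04]
 [ 9.962e-01  8.670e-02 -3.000e-04]
 [-4.000e-04  3.000e-04 -1.000e+00]]
shift tool [ 0.00126579 -0.00083225  0.0983093 ]
```

Call:
drive_tool(
  rows=[
    [[0.001,-0.001,0.02],0],
    [[0,0,0.03],0],
    [[0,0,0.025],0],
    [[0,0,0.015],0],
    [[0,0,0.005],0],
    [[0,0,0.001],0],
    [[0,0,0],0],
  ],
)

```text
t: 24.05
tool_pos: [0.417, 0.248, 0.0892]
tool_rot: [2.122, 2.316, 0.002]
contact_force: [0.7, -0.2, -0.7]
opening: 0.0611
grip_force: 44.2
```

Call:
drive_tool(
  rows=[
    [[0,0,0.001],0],
    [[0,0,0.001],0],
    [[0,0,0],0],
  ],
)

```text
t: 24.35
tool_pos: [0.4163, 0.2483, 0.0869]
tool_rot: [2.121, 2.317, 0.001]
contact_force: [0.0, 0.4, -2.0]
opening: 0.0609
grip_force: 44.2
```

Call:
drive_tool(
  rows=[
    [[0,0,0.001],0],
    [[0,0,0.0005],0],
    [[0,0,0],0],
  ],
)

```text
t: 24.65
tool_pos: [0.4164, 0.2483, 0.0862]
tool_rot: [2.121, 2.317, -0.0]
contact_force: [-3.9, -1.5, 6.3]
opening: 0.0612
grip_force: 45.0
```

Call:
drive_tool(
  rows=[
    [[0,0,0],0],
    [[0,0,0],0],
    [[0,0,0],0],
    [[0,0,0],0],
    [[0,0,-0.005],0],
    [[0,0,-0.02],0],
    [[0,0,-0.04],0],
    [[0,0,-0.04],0],
    [[0,0,-0.04],0],
    [[0.02,0,-0.02],0],
  ],
  jaw=0.05,
)

```text
t: 25.65
tool_pos: [0.4158, 0.2677, 0.2548]
tool_rot: [2.122, 2.312, 0.009]
contact_force: [1.0, -0.0, 1.2]
opening: 0.081
grip_force: 0.0
```

Call:
drive_tool(
  rows=[
    [[0.04,-0.015,0],0],
    [[0.04,-0.015,0],0],
    [[0.04,-0.015,0],0],
    [[0.04,-0.015,0],0],
    [[0.04,-0.015,0],0],
    [[0,0,0],0],
    [[0,0,0],0],
  ],
)

```text
t: 26.35
tool_pos: [0.3215, 0.4612, 0.2499]
tool_rot: [2.119, 2.319, -0.001]
contact_force: [-0.3, 0.6, 0.2]
opening: 0.0813
grip_force: 0.0
```

```bash
python3 - <<'E'
from h import *
d=snap('top','top9')
im=cv2.resize(d['image'][215:395,150:520],None,fx=2.16,fy=2.16,interpolation=cv2.INTER_CUBIC)
cv2.imwrite('pics/crop9.png',im)
E
```

```text
(no output)
```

View pics/crop9.png

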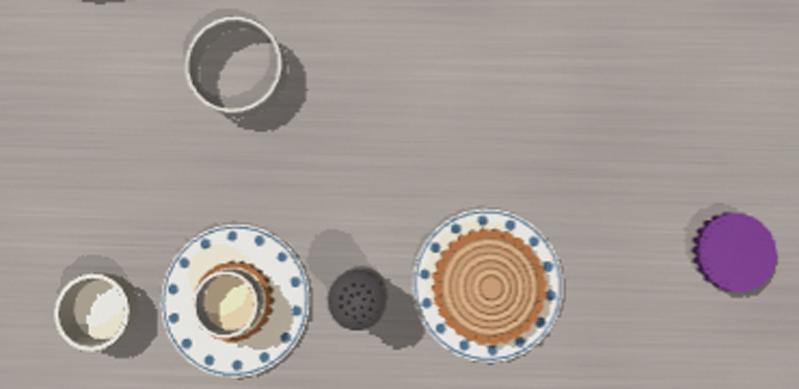

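The top view shows ramekin, tartlet plus ring, shaker and tart plate in one row, with the large ring and the look-alikes untouched. A numeric check of the centres follows.

```bash
python3 - <<'E'
from h import *
d=load('top9'); g=cv2.cvtColor(d['image'],cv2.COLOR_BGR2GRAY); S=6
def fit(X,r,z,w):
    # refine circle in the world: maximise mean radial gradient
    gb=cv2.GaussianBlur(g,(0,0),.7).astype(np.float32); a=np.linspace(0,2*np.pi,120,endpoint=False); best=(-1,)
    def samp(c,rr):
        p=w2px(d,np.c_[c[0]+rr*np.cos(a),c[1]+rr*np.sin(a),np.full(120,z)]).astype(np.float32)
        return cv2.remap(gb,p[:,0].reshape(1,-1),p[:,1].reshape(1,-1),cv2.INTER_LINEAR)[0]
    for dx in np.arange(-w,w+1e-9,.0005):
        for dy in np.arange(-w,w+1e-9,.0005):
            c=(X[0]+dx,X[1]+dy); s=np.abs((samp(c,r-.0018)-samp(c,r+.0018)))
            m=np.minimum(s,60).mean()
            if m>best[0]: best=(m,c)
    return best
for k,a in dict(empty=((.4254,.1332),.065,.007,.006),tart=((.4447,-.0862),.065,.007,.006),ring=((.4255,.1325),.027,.064,.01),shk=((.435,.0235),.0235,.078,.01),ram=((.415,.249),.032,.04,.01)).items(): 
    b=fit(*a); print(k,round(float(b[0]),1),np.round(b[1],4))
E
```

```text
empty 22.9 [0.4214 0.1357]
tart 19.7 [ 0.4492 -0.0847]
ring 48.3 [0.4275 0.1325]
shk 40.6 [0.4355 0.025 ]
ram 50.7 [0.4155 0.25  ]
```

The ring is about 2 mm off centre, the shaker about 1.5 mm off the midpoint, and the ramekin is on the line about 20 mm clear. Handing in.

```bash
python3 -c "
from station import ctrl
print(ctrl.finish_job())"
```

```text
the job is handed in; nothing more can be done
None
```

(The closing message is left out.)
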